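# Kit the power-supply parts into their tray

## Robot

A 6-joint arm with a two-finger parallel gripper is mounted at the origin on the work surface. World frame = base frame: x ahead of the robot, y to its left, z up, the work surface at z = 0. Lengths are in mm, angles in rad, forces in N, time in s.
With the tool pointing down it reaches from about 300 to 775 mm from the base axis. Payload 14.6 kg.
Tool frame: the origin (TCP) lies between the finger pads; the fingertips stand 19 mm ahead of it and the grasp point (between the pads) is the TCP; z points along the fingers, y is the line along which they close (so a half turn about z gives the same grasp; the last joint's range is limited). The gripper opens to 94 mm and grips with 3 to 60 N. Pads are 16 mm wide; open, the fingers measure 119 mm over their backs; the gripper's body (75 mm by 177 mm) begins 78 mm behind the grasp point.
Start: joints at [1.133, 0.3, 1.521, -0, 1.321, -0.067], TCP at [199.295, 512.612, 202.846] pointing down, gripper open.
Joint ranges: [-3.03, 3.03], [-0.79, 2.21], [0.23, 2.52], [-1.04, 4.18], [0, 3.07], [-2.55, 2.55]. Speed limits (rad/s): [2.22, 2.22, 2.57, 3.14, 3.14, 3.14].

## Interface

Orientations are given as [roll, pitch, yaw] about the fixed x, y, z axes, in that order (R = Rz(yaw) Ry(pitch) Rx(roll)).
In Python, from cell import monitor, imaging, job, find_in, trace gives the robot as it stands. The module is installed in compiled form; this text tells all that it offers.
- The arm moves only by the tool arm_command, never from a script. Its argument "steps" is a list of rows, each a list of 5 numbers: the opening, from 0 (shut) to 1 (fully open), then the shift along the tool's x, y, z in mm, then the turn about the tool's z in degrees. In form: [[gripper, dx, dy, dz, turn], ...]. A call has 1 to 20 rows; each row is the pose to reach, as a shift and turn from the pose commanded when the call began, along the tool's axes at that moment; what a row does not reach only later rows make up. A row lasts 1/8 s, in which the tool goes at most 62.5 mm and 10.7 degrees, less where a joint would pass 70% of its speed; a pose out of reach is approached as far as the arm can. A call with a gripper value outside its range is refused whole. The fingers move at their own pace and stop on an object; "force" is the grip in N (left out, the last holds). Time passes only in rows, so rows that repeat a pose let the fingers close. It gives the time, the measured TCP pose, the force, the opening and the grip force at its end, in the units of the state.
- monitor.read_state(): the state, without advancing time (a new reading comes with each control period).
- imaging.camera(name): name is "side" or "top"; returns a dict with "img" (420x560x3 uint8, red, green, blue), "mtx" (3x3 intrinsics, pixels), "D" ([k1, k2, p1, p2, k3] as OpenCV has them; the pictures are not rectified), "view" (4x4, takes a point from world to camera coordinates). Camera axes: x right, y down, z forward; pixel columns grow to the right and rows downward; lengths in mm; the calibration is good to about 2 mm. A picture is of the moment at which its call begins. There is no depth.
- job.sign_off(): hands the job in; it is judged then, once.
Trained networks look in a picture, given as the dict that the camera call returned (one of the last four; its "shot" number tells which), for a name from the list of things; names that differ only in an ending like _2 or _b are one class to them, and where a whole thing is asked for, a point or a joint stands for the part that bears it (a point fixed in the world has none). Each returns a list of dicts, best first, with "p" (0 to 1); they miss things now and then, are a little off and sometimes report something else, mostly with a low value. They report only what shows in the picture. A call takes as long as a camera call.
- find_in(picture, target): "rect" ([centre column, centre row, width, height] in pixels, round what is visible of it).
- trace(picture, target): "region" (420x560 bool, what is visible of it) and "rect" ([centre column, centre row, width, height] in pixels, round what is visible of it).
The state is a dict: "clock": time; "joints": joint angles; "qd": joint speeds; "effort": joint torques, N m; "eef_pos": TCP position; "eef_rot": TCP orientation; "wrist_force": force on the tool from outside, world axes, zero at the start; "moment": the same for the moment, N m; "finger_gap": finger opening in mm; "finger_force": force on a finger pad.
Only numpy, scipy, OpenCV 4.12 (cv2) and the standard library are available. Lean on these libraries where they do the work, as an engineer would, in place of code of your own. Each camera call takes 0.05 s, during which the arm holds its last target. There are 200 camera calls.

## Task

Make up the kit for one power-supply build: set the fan, the large capacitor, the long heat sink and the transformer each into the tray nest that was cut to its shape, standing on its own base, flat on the floor of the pocket. The small capacitor and the short heat sink belong to another build, so leave them where they lie. Set the parts down, do not drop them.

Things in the scene. Friction and masses are not known exactly. Their poses are not given: they have to be found in the camera images.
- fan: Square black axial cooling fan lying flat with its rotor facing up: 60 x 60 mm, 38 mm tall, 0.1 kg. Origin: centre of its underside; z up, x and y square to its sides. Belongs in the square pocket.
- large_capacitor: The larger of two dark, upright screw-terminal capacitors: 50 mm diameter, 62 mm tall plus two 6 mm terminals on top, 0.18 kg. Origin: centre of its underside; z up. Belongs in the round pocket.
- long_heat_sink: The longer of two bare aluminium heat sinks lying base down, fins up: 74 mm long (its x), 26 mm wide (its y), 40 mm tall, 0.11 kg. Origin: centre of its underside; z up. Belongs in the long narrow pocket.
- transformer: Mains transformer standing on its foot plate: 60 mm long (its x), 38 mm wide (its y), 50 mm tall, 0.42 kg. Steel core 22 mm thick (y) with a yellow taped coil, 40 mm long (x), 38 mm wide (y), from 10 to 42 mm above the foot, best gripped across y on the coil. Solder tags reach 50 mm. Origin: centre of its underside; z up. Belongs in the oblong pocket.
- small_capacitor: Look-alike to leave alone: the smaller dark capacitor, 34 mm diameter, 46 mm tall plus 6 mm terminals. Origin: centre of its underside.
- short_heat_sink: Look-alike to leave alone: the shorter aluminium heat sink, 38 mm long (x), 26 mm wide (y), 40 mm tall. Origin: centre of its underside.
- nest_square: Nest with a dark-floored square pocket, 78 x 78 mm, sides along its x and y, for the fan. Fixed grey plastic plate 103 mm square, 11 mm thick; origin: centre of its underside, z up. Pocket 8 mm deep: floor 3 mm, rim 11 mm above the origin. The four nests lie two by two at 104 mm pitch, all turned alike, in one fixed black tray 216 mm square, its wall 14 mm high, about level with the rims (15 mm).
- nest_round: Nest with a round pocket, 68 mm diameter, for the large capacitor. Fixed grey plastic plate 103 mm square, 11 mm thick; origin: centre of its underside, z up. Pocket 8 mm deep: floor 3 mm, rim 11 mm above the origin. Which nest is in which quarter of the tray changes.
- nest_slot: Nest with a long narrow pocket, 92 mm along its x and 42 mm along its y, for the long heat sink. Fixed grey plastic plate 103 mm square, 11 mm thick; origin: centre of its underside, z up. Pocket 8 mm deep: floor 3 mm, rim 11 mm above the origin.
- nest_oblong: Nest with an oblong pocket, 78 mm along its x and 56 mm along its y, for the transformer. Fixed grey plastic plate 103 mm square, 11 mm thick; origin: centre of its underside, z up. Pocket 8 mm deep: floor 3 mm, rim 11 mm above the origin.

How it is judged (in metres and radians):
At the end, for the whole second after the job is handed in: The fan, large capacitor, long heat sink and transformer each stand in their own nest: centre within 15 mm of the nest's centre, underside within 3 mm of the pocket floor, upright within 0.1 rad, released and at rest (under 0.02 m/s) (horizontal distance between fan and nest_square below 0.015 m and z of fan in the frame of nest_square between 0 and 0.006 m and angle between each of fan, large_capacitor, long_heat_sink, transformer's own z axis and vertical below 0.1 rad and linear speed of each of fan, large_capacitor, long_heat_sink, transformer below 0.02 m/s and horizontal distance between large_capacitor and nest_round below 0.015 m and z of large_capacitor in the frame of nest_round between 0 and 0.006 m and horizontal distance between long_heat_sink and nest_slot below 0.015 m and z of long_heat_sink in the frame of nest_slot between 0 and 0.006 m and horizontal distance between transformer and nest_oblong below 0.015 m and z of transformer in the frame of nest_oblong between 0 and 0.006 m); the robot touches nothing.
It fails at once if The small capacitor or the short heat sink is moved more than 20 mm (distance of any of small_capacitor, short_heat_sink from where it was at the start of the episode above 0.02 m).
It fails at once if One of the four parts is dropped: it moves at more than 0.6 m/s without being held ((linear speed of fan above 0.6 m/s and contact force between fan and the fingers below 0.05 N) or (linear speed of large_capacitor above 0.6 m/s and contact force between large_capacitor and the fingers below 0.05 N) or (linear speed of long_heat_sink above 0.6 m/s and contact force between long_heat_sink and the fingers below 0.05 N) or (linear speed of transformer above 0.6 m/s and contact force between transformer and the fingers below 0.05 N)).
It also fails if it takes over 109 s, if anything falls off the work surface, if the arm or the gripper's body presses on something with over 40 N, if the wrist force passes 120 N, or if a joint passes its speed limit or range.

## Working session

There is one attempt and no reset: what is moved stays moved. The work goes in short steps, Python scripts to look and compute and a tool call to move; the robot and the scene stay as the last step left them, time stands still between calls to the robot, and variables do not carry over. Pictures are saved under pics/ and viewed, at most 14 in all, crops included, and the job is handed in when it is done.

Besides the shell and the picture viewer there is one more tool, called after ">>>" as name(argument=value, ...) on one line, values as JSON. arm_command: Moves the arm, as the interface text tells. Its arguments: {"type":"object","properties":{"steps":{"type":"array","items":{"type":"array","items":{"type":"number"}}},"force":{"type":"number"}},"required":["steps"]}

```bash
mkdir -p pics; cat > look.py <<'E'
import cv2,numpy as np
from cell import monitor,imaging,find_in,trace
N=['fan','large_capacitor','long_heat_sink','transformer','small_capacitor','short_heat_sink','nest_square','nest_round','nest_slot','nest_oblong']
def save(p,f): cv2.imwrite('pics/'+f,p['img'][:,:,::-1])
def ray(p,uv):
    q=cv2.undistortPoints(np.array([[uv]],float),p['mtx'],np.array(p['D']))[0,0]
    V=np.array(p['view']);R=V[:3,:3];t=V[:3,3]
    return -R.T@t, R.T@np.array([q[0],q[1],1])
def at(p,uv,z):
    o,d=ray(p,uv);return (o+d*(z-o[2])/d[2])
E
python3 - <<'E'
from look import *
t=imaging.camera('top');s=imaging.camera('side')
save(t,'t0.png');save(s,'s0.png')
for n,p in(('top',t),('side',s)):
    print(n,ray(p,(280,210)))
    for k in N:
        for r in trace(p,k)[:2]: print(k,round(r['p'],2),np.round(r['rect']))
print(monitor.read_state())
E
```

```text
top (array([ 3.87165360e+02, -9.45134121e-01,  1.13865757e+03]), array([ 0.10760531, -0.00879512, -0.99421184]))
fan 0.75 [338. 168.  32.  30.]
fan 0.25 [405. 181.  23.  29.]
large_capacitor 0.55 [281. 226.  19.  19.]
large_capacitor 0.42 [177. 227.  44.  46.]
long_heat_sink 0.53 [339. 170.  32.  30.]
transformer 0.73 [402. 181.  25.  28.]
small_capacitor 0.45 [280. 181.  14.  14.]
short_heat_sink 0.63 [344. 242.  15.  10.]
nest_square 0.73 [215. 220.  50.  50.]
nest_round 0.8 [213. 221.  47.  47.]
nest_slot 0.67 [176. 227.  44.  47.]
nest_oblong 0.96 [207. 181.  44.  40.]
nest_oblong 0.36 [176. 225.  48.  44.]
side (array([ 354.75727445, -852.74097368,  667.332709  ]), array([ 0.15861561,  0.80058607, -0.57787207]))
fan 0.55 [341. 262.  40.  41.]
large_capacitor 0.98 [254. 227.  21.  32.]
large_capacitor 0.27 [253. 190.  50.  30.]
long_heat_sink 0.95 [281. 337.  46.  39.]
transformer 0.78 [353. 329.  39.  40.]
transformer 0.36 [308. 222.  19.  27.]
small_capacitor 0.83 [306. 218.  15.  27.]
small_capacitor 0.59 [277. 162.  47.  24.]
short_heat_sink 0.65 [252. 278.  22.  32.]
short_h
[... 199 characters left out ...]
 0.57 [292. 182.  50.  26.]
{'clock': 1.1, 'joints': array([ 1.13338538e+00,  2.99872079e-01,  1.52097975e+00, -1.36333000e-05,
        1.32069364e+00, -6.66112169e-02]), 'qd': array([-0.00015054, -0.00165749,  0.00079115, -0.00135689,  0.00070581,
       -0.00076181]), 'effort': array([-5.54567669e-04, -5.31690431e+01, -3.52900386e+01,  7.08087534e-02,
        2.16218195e-02, -8.40321468e-05]), 'eef_pos': array([199.31068767, 512.61689624, 202.8694804 ]), 'eef_rot': array([3.14154645e+00, 1.63210014e-05, 2.77079629e+00]), 'wrist_force': array([0.18877636, 0.50717228, 0.60308034]), 'moment': array([-0.04215611,  0.03978802,  0.01059925]), 'finger_force': 0.0, 'finger_gap': 94.03230992143283}
```

```bash
ls .
```

```text
look.py
pics
```

```bash
cd pics; python3 -c "
import cv2
t=cv2.imread('t0.png');cv2.imwrite('t0c.png',cv2.resize(t[125:295,140:440][:, :],None,fx=2.66,fy=2.66,interpolation=cv2.INTER_CUBIC))
s=cv2.imread('s0.png');cv2.imwrite('s0c.png',cv2.resize(s[140:370,200:400],None,fx=2.6,fy=2.6,interpolation=cv2.INTER_CUBIC))"
```

```text
(no output)
```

View pics/t0c.png

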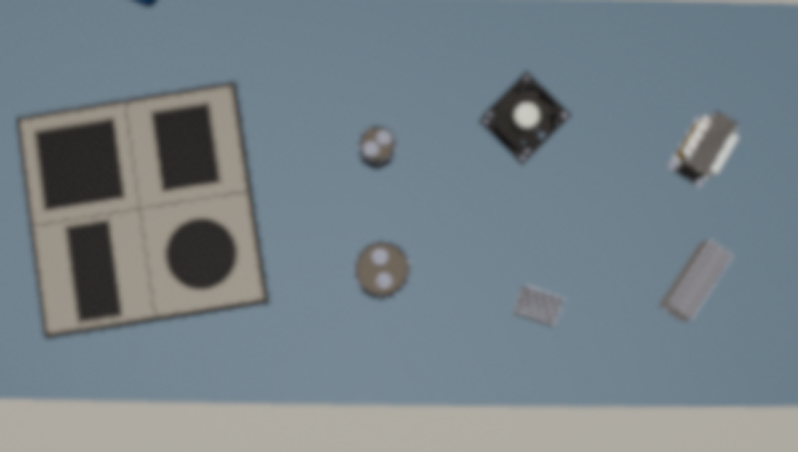

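View pics/s0c.png

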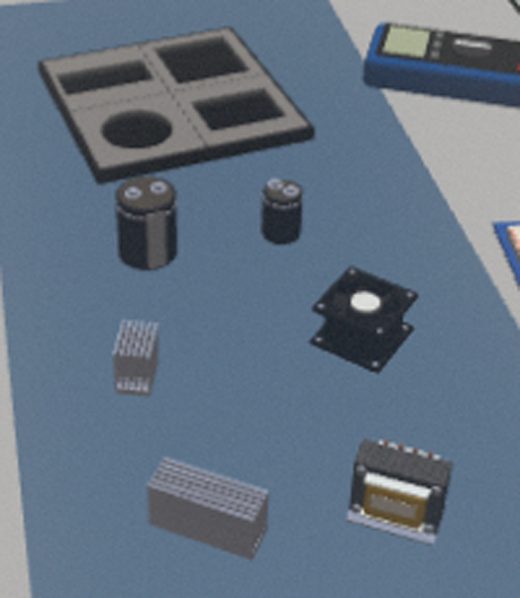

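```bash
cat > fit.py <<'E'
from look import *
def proj(p,X):
    V=np.array(p['view']);return cv2.projectPoints(np.asarray(X,float),cv2.Rodrigues(V[:3,:3])[0],V[:3,3],p['mtx'],np.array(p['D']))[0][:,0]
def box(l,w,z0,z1): return np.array([[x,y,z] for z in(z0,z1) for x,y in((-l/2,-w/2),(l/2,-w/2),(l/2,w/2),(-l/2,w/2))])
def cyl(r,z0,z1): return np.array([[r*np.cos(a),r*np.sin(a),z] for z in(z0,z1) for a in np.linspace(0,6.283,24,False)])
M=dict(fan=[box(60,60,0,5),box(60,60,33,38),cyl(28,0,38)],large_capacitor=[cyl(25,0,62)],long_heat_sink=[box(74,26,0,40)],
 transformer=[box(60,38,0,2),box(40,38,10,42),box(60,22,0,47)],small_capacitor=[cyl(17,0,46)],short_heat_sink=[box(38,26,0,40)])
S=4
def world(B,q,z=0):
    c,s=np.cos(q[2]),np.sin(q[2]);return B@np.array([[c,s,0],[-s,c,0],[0,0,1]])+[q[0],q[1],z]
def sil(p,k,q,c,z=0,h=70):
    m=np.zeros((2*h*S,2*h*S),np.uint8)
    for B in M[k]:
        u=(proj(p,world(B,q,z))-c+h+.5)*S
        cv2.fillConvexPoly(m,cv2.convexHull(np.round(u).astype(np.int32)),1)
    return cv2.resize(m.astype(np.float32),(2*h,2*h),interpolation=cv2.INTER_AREA)
def fg(p,h,c):
    im=p['img'].astype(np.float32);d=im[:,:,2]-im[:,:,0]   # mat is blue
    b=np.zeros(d.shape,np.uint8);b[d<np.median(d[180:260,230:380])*.5+0]=1
    return b[c[1]-h:c[1]+h,c[0]-h:c[0]+h].astype(np.float32)
from scipy.optimize import minimize
def fit(ps,k,q0,z=0,h=27):
    W=[]
    for p in ps:
        c=np.round(proj(p,[[q0[0],q0[1],20+z]])[0]).astype(int);W.append((p,c,fg(p,h,c)))
    f=lambda v:sum(np.abs(sil(p,k,(v[0],v[1],v[2]/50),c,z,h)-g).sum() for p,c,g in W)
    v0=np.array([q0[0],q0[1],q0[2]*50])
    r=minimize(f,v0,method='Nelder-Mead',options=dict(initial_simplex=[v0]+[v0+d for d in np.diag([8,8,8.])]))
    return r.x/[1,1,50],r.fun,sum(g.sum() for _,_,g in W)
E
cat > m1.py <<'E'
from fit import *
t=imaging.camera('top');s=imaging.camera('side')
P=lambda x,y,z:at(t,(139.5+(x+.5)/2.66,124.5+(y+.5)/2.66),z)
tc=[P(*c,15)[:2] for c in((18,118),(235,82),(268,302),(45,335))]
print('tray',np.mean(tc,0),[np.round((np.linalg.norm(tc[i]-tc[i-1]),np.degrees(np.arctan2(*(tc[i]-tc[i-1])[::-1]))),1) for i in range(4)])
for n,cs in dict(square=[(38,132),(114,121),(124,196),(47,208)],oblong=[(154,112),(208,104),(219,181),(164,189)],slot=[(67,227),(107,221),(120,314),(79,321)],round=[(201,254)]).items():
    q=[P(*c,15)[:2] for c in cs];print(n,np.round(np.mean(q,0),1))
def yaw(a,b,z): d=P(*b,z)-P(*a,z);return np.arctan2(d[1],d[0])
G=dict(fan=(*P(525,117,38)[:2],yaw((480,119),(527,71),38)),large_capacitor=(*P(382,269,62)[:2],0),
 long_heat_sink=(*P(698,280,40)[:2],yaw((674,313),(722,247),40)),transformer=(*P(708,147,46)[:2],yaw((690,180),(729,115),46)),
 small_capacitor=(*P(377,146,46)[:2],0),short_heat_sink=(*P(541,304,40)[:2],0))
ov=[t['img'].copy(),s['img'].copy()]
for k,q in G.items():
    r,e,a=fit([t,s],k,q);print(k,np.round(q,2),'->',np.round(r,2),'err',round(e),'of',round(a))
    for p,i in((t,ov[0]),(s,ov[1])):
        for B in M[k]: cv2.polylines(i,[np.round(cv2.convexHull(proj(p,world(B,r)).astype(np.float32))*16).astype(np.int32)],True,(255,0,0),1,shift=4)
a=cv2.resize(ov[0][140:270,260:440],None,fx=2.2,fy=2.2);b=cv2.resize(ov[1][180:370,220:390],None,fx=2.2,fy=2.2)
o=np.zeros((420,800,3),np.uint8);o[:a.shape[0],:a.shape[1]]=a;o[:b.shape[0],400:400+b.shape[1]]=b
cv2.imwrite('pics/ov.png',o[:,:,::-1])
E
python3 m1.py
```

```text
tray [524.28769184 210.96919652] [array([211.6,   9.6]), array([213.5, -80.1]), array([ 214.2, -170.3]), array([214. ,  99.2])]
square [566.1 270.5]
oblong [584.3 169. ]
slot [464.  254.5]
round [481.1 151.9]
fan [ 611.95 -152.41   -0.76] -> [ 615.72 -154.27   -0.78] err 156 of 1596
large_capacitor [465.53 -18.8    0.  ] -> [ 4.671e+02 -1.835e+01  1.000e-01] err 242 of 1235
long_heat_sink [ 459.81 -313.74   -0.65] -> [ 461.52 -317.07   -0.6 ] err 137 of 1547
transformer [ 5.8449e+02 -3.2425e+02 -5.6000e-01] -> [ 5.8947e+02 -3.2632e+02 -4.7000e-01] err 177 of 1548
small_capacitor [581.06 -13.32   0.  ] -> [ 5.8487e+02 -1.2660e+01  3.0000e-02] err 208 of 615
short_heat_sink [ 436.33 -166.23    0.  ] -> [ 4.3621e+02 -1.6957e+02 -1.1000e-01] err 262 of 539
```

View pics/ov.png

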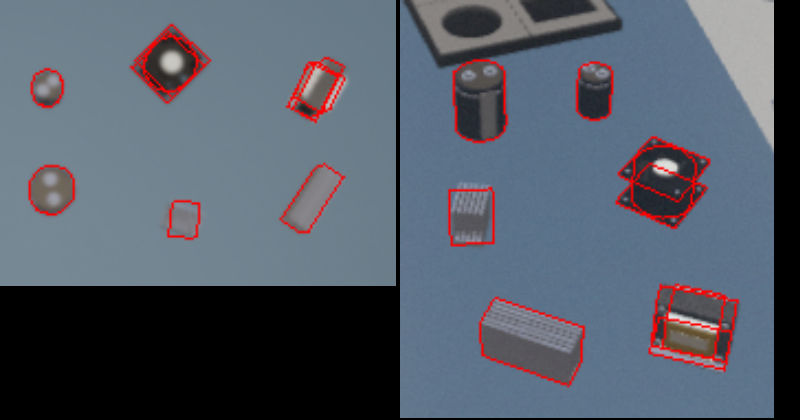

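The overlay matches all six parts. In the top crop the tray holds the square nest at upper left, oblong at upper right, slot at lower left and round at lower right. I'll do the transformer first.

```bash
cat > go.py <<'E'
import sys,numpy as np
from cell import monitor
from scipy.spatial.transform import Rotation as R
s=monitor.read_state();Q=R.from_euler('xyz',s['eef_rot']).as_matrix();yaw=s['eef_rot'][2]
print(round(s['clock'],1),np.round(s['eef_pos'],1),np.round(yaw,3),'q',np.round(s['joints'],2))
for a in sys.argv[1:]:
    x,y,z,w=map(float,a.split(','))
    print(a,'->',np.round(Q.T@(np.array([x,y,z])-s['eef_pos']),1),'turn',round(np.degrees((yaw-w+np.pi)%(2*np.pi)-np.pi),1))
E
python3 go.py 588,-326,160,2.63
```

```text
1.2 [199.3 512.6 202.8] 2.771 q [ 1.13  0.3   1.52 -0.    1.32 -0.07]
588,-326,160,2.63 -> [-666.1 -640.8   42.9] turn 8.1
```

>>> arm_command(steps=[[1,-666,-641,43,8],[1,-666,-641,43,8],[1,-666,-641,43,8],[1,-666,-641,43,8],[1,-666,-641,43,8],[1,-666,-641,43,8],[1,-666,-641,43,8],[1,-666,-641,43,8],[1,-666,-641,43,8],[1,-666,-641,43,8],[1,-666,-641,43,8],[1,-666,-641,43,8],[1,-666,-641,43,8],[1,-666,-641,43,8],[1,-666,-641,43,8],[1,-666,-641,43,8],[1,-666,-641,43,8],[1,-666,-641,43,8]], force=40)

```text
clock: 3.45
eef_pos: [587.8, -325.1, 160.5]
eef_rot: [3.142, 0.001, 2.632]
wrist_force: [0.4, 0.3, 0.9]
finger_gap: 93.9
finger_force: 0.0
```

```bash
cat >> /dev/null; python3 go.py 588,-326,31,2.63; python3 - <<'E'
from look import *
s=imaging.camera('side');i=s['img'][225:375,270:420]
cv2.imwrite('pics/a1.png',cv2.resize(i[:,:,::-1],None,fx=3,fy=3))
E
```

```text
3.5 [ 587.8 -325.1  160.5] 2.632 q [-0.56  0.61  1.18  0.    1.35 -1.62]
588,-326,31,2.63 -> [ -0.5  -0.7 129.5] turn 0.1
```

View pics/a1.png

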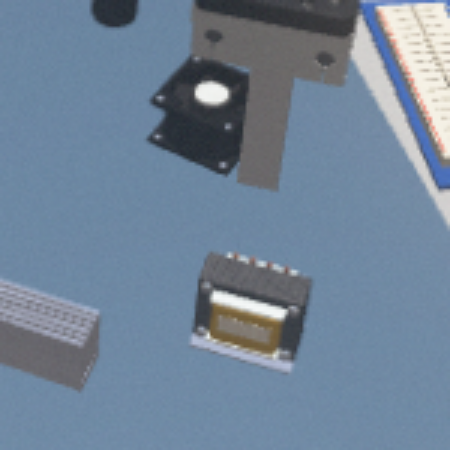

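The gripper is lined up above the transformer (crop about (250,310)), so I'll go down and grip.

>>> arm_command(steps=[[1,0,0,45,0],[1,0,0,90,0],[1,0,0,115,0],[1,0,0,129,0],[1,0,0,129,0],[0,0,0,129,0],[0,0,0,129,0],[0,0,0,129,0],[0,0,0,129,0],[0,0,0,129,0],[0,0,0,129,0],[0,0,0,120,0],[0,0,0,100,0],[0,0,0,60,0],[0,0,0,10,0],[0,0,0,-20,0],[0,0,0,-20,0]])

```text
clock: 5.62
eef_pos: [588.6, -326.5, 183.4]
eef_rot: [-3.141, 0.005, 2.631]
wrist_force: [-0.3, -0.3, -3.8]
finger_gap: 37.8
finger_force: 39.9
```

```bash
python3 go.py 586,170.5,181,3.31; python3 - <<'E'
from look import *
s=imaging.camera('side');i=s['img'][195:345,270:420]
cv2.imwrite('pics/a2.png',cv2.resize(i[:,:,::-1],None,fx=3,fy=3))
E
```

```text
5.6 [ 588.6 -326.5  183.4] 2.631 q [-0.56  0.59  1.15  0.    1.39 -1.62]
586,170.5,181,3.31 -> [245.  432.5   0.9] turn -38.9
```

View pics/a2.png

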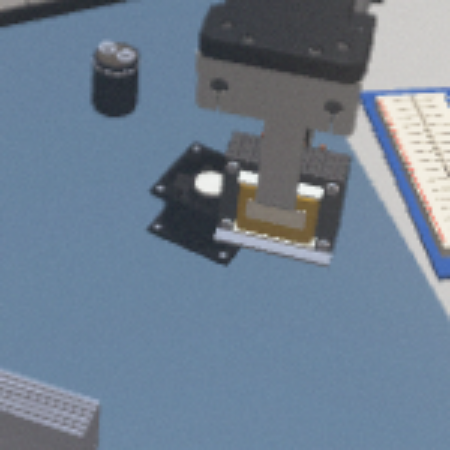

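Transformer is held level, with the finger on the middle of the coil (crop (280,200)). Carrying it to the oblong nest.

>>> arm_command(steps=[[0,245,432,1,-39],[0,245,432,1,-39],[0,245,432,1,-39],[0,245,432,1,-39],[0,245,432,1,-39],[0,245,432,1,-39],[0,245,432,1,-39],[0,245,432,1,-39],[0,245,432,1,-39],[0,245,432,1,-39],[0,245,432,1,-39],[0,245,432,41,-39],[0,245,432,81,-39],[0,245,432,81,-39]])

```text
clock: 7.42
eef_pos: [583.6, 169.1, 96.2]
eef_rot: [-3.141, -0.006, -2.973]
wrist_force: [0.8, 0.2, -2.9]
finger_gap: 37.3
finger_force: 39.9
```

```bash
python3 go.py 586,170.5,39,3.31; python3 - <<'E'
from look import *
t=imaging.camera('top');s=imaging.camera('side')
a=cv2.resize(t['img'][165:255,140:240],None,fx=4,fy=4);b=cv2.resize(s['img'][130:220,230:330],None,fx=4,fy=4)
cv2.imwrite('pics/a3.png',np.hstack([a,b])[:,:,::-1])
E
```

```text
7.4 [583.6 169.1  96.2] -2.973 q [ 0.22  0.53  1.45 -0.    1.16 -1.52]
586,170.5,39,3.31 -> [-2.9  1.1 57.2] turn 0.0
```

View pics/a3.png

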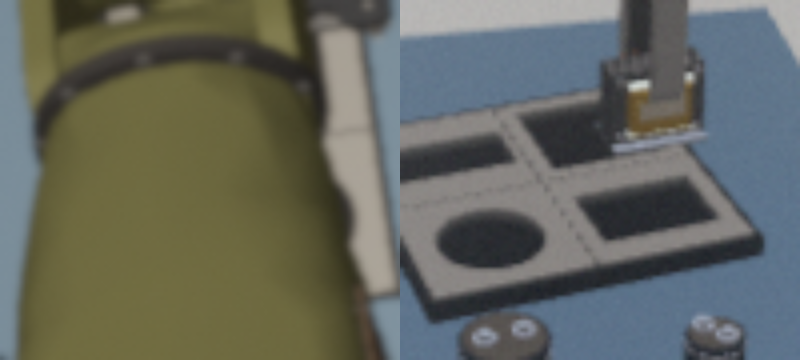

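The transformer hangs above the oblong pocket, whose corners in the right panel are about (580,205), (690,178), (720,212) and (610,242). I'll cross-check that nest's position from the side camera.

```bash
python3 - <<'E'
from look import *
s=imaging.camera('side')
f=lambda cs:np.round(np.mean([at(s,(229.5+(x-400+.5)/4,129.5+(y+.5)/4),15) for x,y in cs],0)[:2],1)
print('oblong',f([(578,205),(688,178),(720,212),(610,243)]),'round',f([(436,240),(545,240),(490,206),(490,272)]))
E
```

```text
oblong [587.1 166.6] round [482.9 150. ]
```

>>> arm_command(steps=[[0,-3,0,20,0],[0,-3,0,40,0],[0,-3,0,48,0],[0,-3,0,53,0],[0,-3,0,56,0],[0,-3,0,57,0],[0,-3,0,57,0]])

```text
clock: 8.45
eef_pos: [588.1, 171.0, 42.1]
eef_rot: [3.142, 0.0, -2.971]
wrist_force: [-0.5, 0.1, -4.6]
finger_gap: 37.6
finger_force: 39.9
```

>>> arm_command(steps=[[0,-1,-1,1,0],[0,-1,-1,2,0],[0,-1,-1,3,0],[0,-1,-1,3,0]])

```text
clock: 8.95
eef_pos: [589.1, 170.2, 38.8]
eef_rot: [-3.142, -0.0, -2.971]
wrist_force: [0.3, -0.7, -4.2]
finger_gap: 37.6
finger_force: 39.9
```

>>> arm_command(steps=[[0,2,0,0.5,0],[0,2,0,1,0],[0,2,0,1.5,0],[0,2,0,2,0],[0,2,0,2,0]])

```text
clock: 9.57
eef_pos: [587.2, 169.8, 37.9]
eef_rot: [-3.142, 0.0, -2.971]
wrist_force: [-7.1, -2.6, 8.3]
finger_gap: 37.5
finger_force: 39.9
```

Touchdown: the wrist force turned positive. Releasing and rising.

>>> arm_command(steps=[[0.3,0,0,0,0],[0.65,0,0,0,0],[0.65,0,0,0,0],[0.65,0,0,0,0],[0.65,0,0,-10,0],[0.65,0,0,-50,0],[0.65,0,0,-110,0],[0.65,0,0,-130,0],[0.65,0,0,-130,0]], force=30)

```text
clock: 10.7
eef_pos: [587.8, 170.0, 168.9]
eef_rot: [3.141, 0.004, -2.971]
wrist_force: [0.1, -0.1, -0.8]
finger_gap: 60.9
finger_force: 0.0
```

```bash
python3 go.py 461,-316,160,2.53
```

```text
10.7 [587.8 170.  168.9] -2.971 q [ 0.22  0.46  1.38  0.    1.3  -1.52]
461,-316,160,2.53 -> [ 207.4 -457.5    8.1] turn 44.8
```

>>> arm_command(steps=[[0.65,207,-457,8,45],[0.65,207,-457,8,45],[0.65,207,-457,8,45],[0.65,207,-457,8,45],[0.65,207,-457,8,45],[0.65,207,-457,8,45],[0.65,207,-457,8,45],[0.65,207,-457,8,45],[0.65,207,-457,8,45],[0.65,207,-457,8,45],[0.65,207,-457,8,45],[0.65,207,-457,60,45],[0.65,207,-457,70,45],[0.65,207,-457,70,45]])

```text
clock: 12.45
eef_pos: [461.0, -315.1, 97.3]
eef_rot: [3.142, -0.0, 2.527]
wrist_force: [0.5, -0.3, 0.7]
finger_gap: 60.8
finger_force: 0.0
```

```bash
python3 go.py 461,-316,31,2.53; python3 - <<'E'
from look import *
t=imaging.camera('top');s=imaging.camera('side')
a=cv2.resize(t['img'][165:255,140:240],None,fx=4,fy=4);b=cv2.resize(s['img'][270:360,230:330],None,fx=4,fy=4);c=cv2.resize(s['img'][130:190,230:330],None,fx=4,fy=4);o=np.hstack([a,b]);o2=np.zeros((240,800,3),np.uint8);o2[:,:400]=c
cv2.imwrite('pics/a4.png',np.vstack([o,o2])[:,:,::-1])
E
```

```text
12.4 [ 461.  -315.1   97.3] 2.527 q [-0.67  0.43  1.61  0.    1.11 -1.62]
461,-316,31,2.53 -> [-0.6 -0.7 66.3] turn -0.2
```

View pics/a4.png

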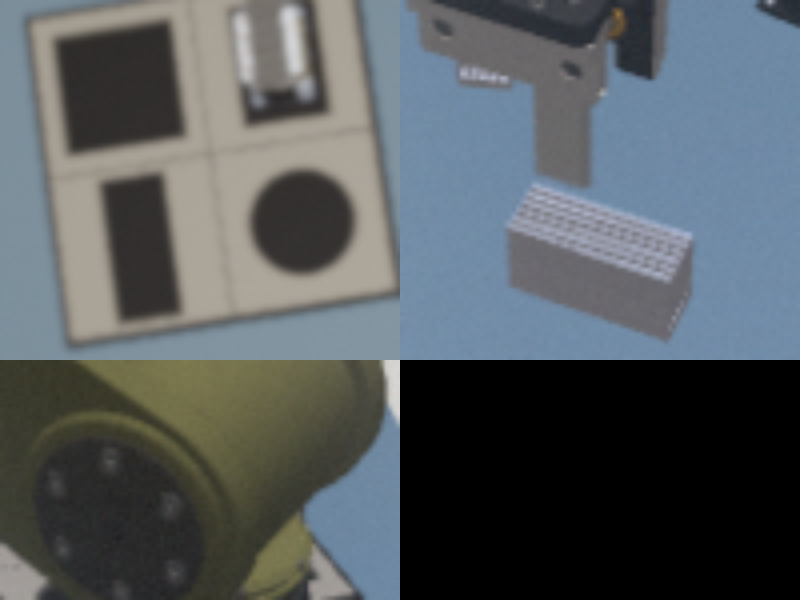

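Transformer is sitting in its pocket, top panel about (270,60). The gripper is above the heat sink with fingers parallel to it. Gripping.

>>> arm_command(steps=[[0.65,0,0,30,0],[0.65,0,0,55,0],[0.65,0,0,66,0],[0.65,0,0,66,0],[0,0,0,66,0],[0,0,0,66,0],[0,0,0,66,0],[0,0,0,66,0],[0,0,0,66,0],[0,0,0,60,0],[0,0,0,40,0],[0,0,0,0,0],[0,0,0,-50,0],[0,0,0,-80,0],[0,0,0,-80,0],[0,0,0,-80,0]])

```text
clock: 14.55
eef_pos: [460.2, -315.3, 175.6]
eef_rot: [3.142, -0.002, 2.526]
wrist_force: [0.5, -0.2, -0.9]
finger_gap: 25.8
finger_force: 29.8
```

```bash
python3 go.py 466,254.5,177,3.31
```

```text
14.6 [ 460.2 -315.3  175.6] 2.526 q [-0.67  0.34  1.53 -0.    1.27 -1.62]
466,254.5,177,3.31 -> [324.  468.7  -0.8] turn -44.9
```

>>> arm_command(steps=[[0,324,469,0,-45],[0,324,469,0,-45],[0,324,469,0,-45],[0,324,469,0,-45],[0,324,469,0,-45],[0,324,469,0,-45],[0,324,469,0,-45],[0,324,469,0,-45],[0,324,469,0,-45],[0,324,469,0,-45],[0,324,469,0,-45],[0,324,469,0,-45],[0,324,469,0,-45],[0,324,469,40,-45],[0,324,469,80,-45],[0,324,469,115,-45],[0,324,469,115,-45],[0,324,469,115,-45]])

```text
clock: 16.8
eef_pos: [467.5, 254.3, 63.4]
eef_rot: [3.141, 0.002, -2.972]
wrist_force: [1.3, 0.3, -2.4]
finger_gap: 25.6
finger_force: 29.8
```

```bash
python3 go.py 466,254.5,39,3.31; python3 - <<'E'
from look import *
s=imaging.camera('side')
b=cv2.resize(s['img'][120:210,210:330],None,fx=5,fy=5)
cv2.imwrite('pics/a5.png',b[:,:,::-1])
E
```

```text
16.8 [467.5 254.3  63.4] -2.972 q [ 0.43  0.42  1.71 -0.    1.01 -1.31]
466,254.5,39,3.31 -> [ 1.5  0.4 24.4] turn 0.1
```

View pics/a5.png

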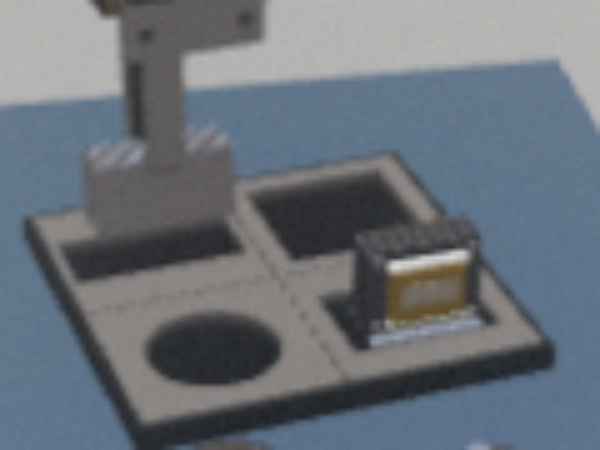

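Transformer is inside the oblong pocket at (430,290). The heat sink hangs over the slot, (85–232, 150–230) against the pocket at (65–240). Lowering.

>>> arm_command(steps=[[0,1,0,8,0],[0,1,0,14,0],[0,1,0,19,0],[0,1,0,21,0],[0,1,0,23,0],[0,1,0,24,0],[0,1,0,25,0],[0,1,0,25,0]])

```text
clock: 17.85
eef_pos: [465.8, 254.2, 37.9]
eef_rot: [3.142, 0.0, -2.971]
wrist_force: [-5.6, -3.4, 12.8]
finger_gap: 25.7
finger_force: 30.0
```

Down on the floor. Releasing, then heading for the large capacitor.

>>> arm_command(steps=[[0.2,0,0,0,0],[0.5,0,0,0,0],[0.5,0,0,0,0],[0.5,0,0,0,0],[0.5,0,0,-10,0],[0.7,0,0,-50,0],[0.9,0,0,-100,0],[0.9,0,0,-132,0],[0.9,0,0,-132,0]], force=30)

```text
clock: 18.98
eef_pos: [466.6, 254.6, 171.8]
eef_rot: [3.14, 0.005, -2.971]
wrist_force: [-0.5, -0.6, -0.6]
finger_gap: 82.7
finger_force: 0.0
```

```bash
python3 go.py 466.5,-18.5,170,2.4 466.5,-18.5,38,2.4
```

```text
19.0 [466.6 254.6 171.8] -2.971 q [ 0.43  0.28  1.62 -0.    1.24 -1.31]
466.5,-18.5,170,2.4 -> [  46.4 -269.2    1.3] turn 52.2
466.5,-18.5,38,2.4 -> [  47.  -269.3  133.3] turn 52.2
```

>>> arm_command(steps=[[0.9,46,-269,0,52],[0.9,46,-269,0,52],[0.9,46,-269,0,52],[0.9,46,-269,0,52],[0.9,46,-269,0,52],[0.9,46,-269,0,52],[0.9,46,-269,40,52],[0.9,46,-269,80,52],[0.9,46,-269,115,52],[0.9,46,-269,133,52],[0.9,46,-269,133,52],[0.9,46,-269,133,52]])

```text
clock: 20.48
eef_pos: [466.3, -18.1, 36.5]
eef_rot: [3.141, 0.001, 2.407]
wrist_force: [0.2, 0.3, 0.5]
finger_gap: 84.8
finger_force: 0.0
```

>>> arm_command(steps=[[0,0,0,0,0],[0,0,0,0,0],[0,0,0,0,0],[0,0,0,0,0],[0,0,0,0,0],[0,0,0,-5,0],[0,0,0,-25,0],[0,0,0,-60,0],[0,0,0,-90,0],[0,0,0,-110,0],[0,0,0,-110,0],[0,0,0,-110,0]])

```text
clock: 21.98
eef_pos: [465.5, -18.7, 144.9]
eef_rot: [-3.141, -0.001, 2.404]
wrist_force: [0.6, 0.7, -1.5]
finger_gap: 49.3
finger_force: 30.0
```

```bash
python3 go.py 483,152,150,2.4; python3 - <<'E'
from look import *
s=imaging.camera('side')
b=cv2.resize(s['img'][130:260,210:340],None,fx=4,fy=4)
cv2.imwrite('pics/a6.png',b[:,:,::-1])
E
```

```text
22.0 [465.5 -18.7 144.9] 2.404 q [-0.12  0.17  1.82 -0.    1.15 -0.95]
483,152,150,2.4 -> [101.8 138.1  -5.1] turn 0.2
```

View pics/a6.png

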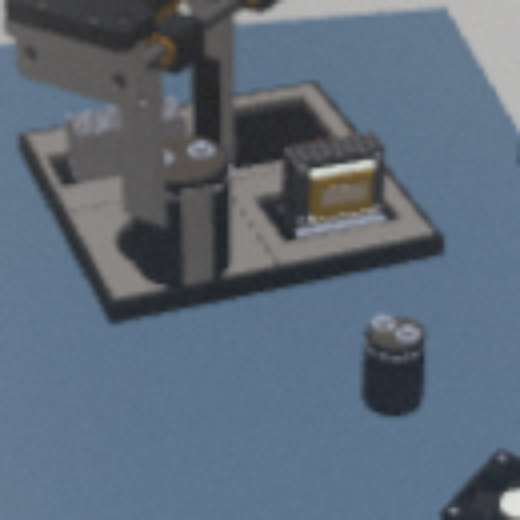

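Capacitor is held upright, and the heat sink at (95,140) stands in its slot. Carrying the capacitor to the round nest.

>>> arm_command(steps=[[0,102,138,-5,0],[0,102,138,-5,0],[0,102,138,-5,0],[0,102,138,-5,0],[0,102,138,-5,0],[0,102,138,30,0],[0,102,138,60,0],[0,102,138,80,0],[0,102,138,88,0],[0,102,138,94,0],[0,102,138,97,0],[0,102,138,97,0],[0,102,138,97,0]])

```text
clock: 23.65
eef_pos: [483.4, 152.1, 49.3]
eef_rot: [3.141, 0.0, 2.404]
wrist_force: [0.7, -0.0, -1.6]
finger_gap: 49.2
finger_force: 30.0
```

```bash
python3 go.py 483,152,43,2.4
```

```text
23.6 [483.4 152.1  49.3] 2.404 q [ 0.23  0.39  1.79 -0.    0.96 -0.6 ]
483,152,43,2.4 -> [ 0.2 -0.3  6.3] turn 0.3
```

>>> arm_command(steps=[[0,0,0,2,0],[0,0,0,4,0],[0,0,0,5,0],[0,0,0,6,0],[0,0,0,7,0],[0,0,0,7,0]])

```text
clock: 24.4
eef_pos: [483.3, 152.0, 42.9]
eef_rot: [3.141, 0.0, 2.404]
wrist_force: [-7.6, -1.1, 15.6]
finger_gap: 49.3
finger_force: 30.0
```

>>> arm_command(steps=[[0.4,0,0,0,0],[0.72,0,0,0,0],[0.72,0,0,0,0],[0.72,0,0,0,0],[0.72,0,0,-10,0],[0.85,0,0,-50,0],[1,0,0,-100,0],[1,0,0,-125,0],[1,0,0,-125,0]], force=25)

```text
clock: 25.52
eef_pos: [483.9, 152.2, 168.9]
eef_rot: [3.138, 0.002, 2.404]
wrist_force: [0.1, -0.2, -0.5]
finger_gap: 93.9
finger_force: 0.0
```

```bash
python3 go.py 615,-154,165,0.79  615,-154,165,2.36
```

```text
25.5 [483.9 152.2 168.9] 2.404 q [ 0.23  0.23  1.69  0.    1.22 -0.6 ]
615,-154,165,0.79 -> [-302.9 -138.6    4.1] turn 92.5
615,-154,165,2.36 -> [-302.9 -138.6    4.1] turn 2.5
```

>>> arm_command(steps=[[1,-303,-139,4,2.5],[1,-303,-139,4,2.5],[1,-303,-139,4,2.5],[1,-303,-139,4,2.5],[1,-303,-139,4,2.5],[1,-303,-139,4,2.5],[1,-303,-139,4,2.5],[1,-303,-139,4,2.5],[1,-303,-139,50,2.5],[1,-303,-139,75,2.5],[1,-303,-139,75,2.5],[1,-303,-139,75,2.5]])

```text
clock: 27.02
eef_pos: [614.6, -154.0, 93.4]
eef_rot: [3.141, 0.002, 2.361]
wrist_force: [0.3, 0.0, 0.7]
finger_gap: 94.1
finger_force: 0.0
```

```bash
python3 go.py 615,-154,31.5,2.36; python3 - <<'E'
from look import *
s=imaging.camera('side')
b=cv2.resize(s['img'][130:310,210:400],None,fx=3.2,fy=3.2)
cv2.imwrite('pics/a7.png',b[:,:,::-1])
E
```

```text
27.0 [ 614.6 -154.    93.4] 2.361 q [-0.3   0.58  1.38  0.    1.18 -1.09]
615,-154,31.5,2.36 -> [-0.2  0.3 61.9] turn 0.1
```

View pics/a7.png

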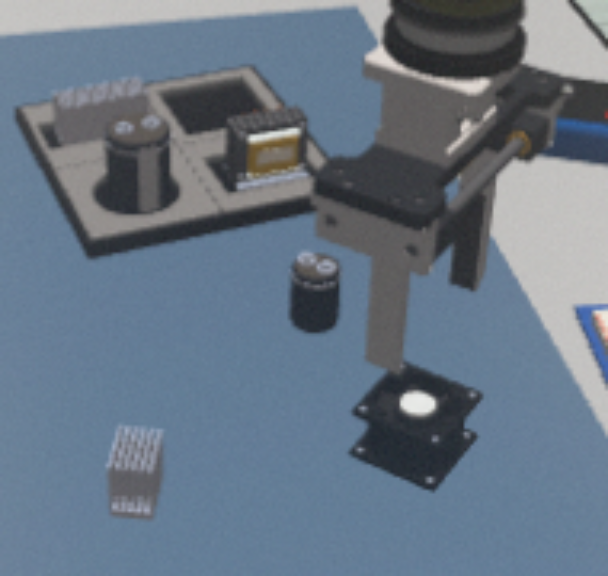

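Three parts sit in their nests, and the gripper is aligned above the fan at (415,425). Gripping.

>>> arm_command(steps=[[1,0,0,25,0],[1,0,0,50,0],[1,0,0,62,0],[1,0,0,62,0],[1,0,0,62,0],[0,0,0,62,0],[0,0,0,62,0],[0,0,0,62,0],[0,0,0,62,0],[0,0,0,62,0],[0,0,0,55,0],[0,0,0,35,0],[0,0,0,0,0],[0,0,0,-40,0],[0,0,0,-80,0],[0,0,0,-90,0],[0,0,0,-90,0]])

```text
clock: 29.2
eef_pos: [614.0, -154.6, 182.1]
eef_rot: [3.141, 0.001, 2.361]
wrist_force: [-0.9, 0.0, -1.5]
finger_gap: 59.1
finger_force: 25.0
```

```bash
python3 go.py 568.5,271.5,182,1.739
```

```text
29.2 [ 614.  -154.6  182.1] 2.361 q [-0.3   0.5   1.29  0.    1.35 -1.09]
568.5,271.5,182,1.739 -> [332.2 270.6   0. ] turn 35.6
```

>>> arm_command(steps=[[0,332,271,0,36],[0,332,271,0,36],[0,332,271,0,36],[0,332,271,0,36],[0,332,271,0,36],[0,332,271,0,36],[0,332,271,0,36],[0,332,271,0,36],[0,332,271,0,36],[0,332,271,0,36],[0,332,271,0,36],[0,332,271,40,36],[0,332,271,80,36],[0,332,271,115,36],[0,332,271,125,36],[0,332,271,125,36],[0,332,271,125,36]])

```text
clock: 31.32
eef_pos: [569.8, 271.8, 58.6]
eef_rot: [3.139, -0.001, 1.732]
wrist_force: [-0.9, 0.4, -0.2]
finger_gap: 59.4
finger_force: 25.0
```

```bash
python3 go.py 568.5,271.5,39,1.739; python3 - <<'E'
from look import *
s=imaging.camera('side')
b=cv2.resize(s['img'][120:210,210:330],None,fx=5,fy=5)
cv2.imwrite('pics/a8.png',b[:,:,::-1])
E
```

```text
31.3 [569.8 271.8  58.6] 1.732 q [0.39 0.62 1.41 0.   1.11 0.23]
568.5,271.5,39,1.739 -> [-0.1 -1.4 19.6] turn -0.4
```

View pics/a8.png

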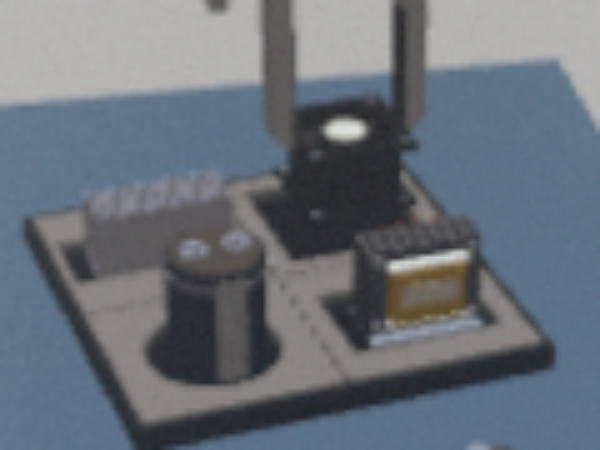

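The fan hangs level over the square pocket, at (350,160). Lowering.

>>> arm_command(steps=[[0,0,-1,8,0],[0,0,-1,13,0],[0,0,-1,16,0],[0,0,-1,18,0],[0,0,-1,19.5,0],[0,0,-1,20.5,0],[0,0,-1,20.5,0]])

```text
clock: 32.25
eef_pos: [568.1, 271.4, 36.9]
eef_rot: [3.141, -0.0, 1.732]
wrist_force: [-2.3, -1.3, 3.9]
finger_gap: 59.2
finger_force: 25.0
```

>>> arm_command(steps=[[0.5,0,0,0.3,0],[0.78,0,0,0.3,0],[0.78,0,0,0.3,0],[0.78,0,0,0.3,0],[0.78,0,0,-10,0],[0.8,0,0,-50,0],[0.8,0,0,-110,0],[0.8,0,0,-160,0],[0.8,300,0,-160,0],[0.8,300,0,-160,0],[0.8,300,0,-160,0],[0.8,300,0,-160,0],[0.8,300,0,-160,0],[0.8,300,0,-160,0],[0.8,300,0,-160,0]])

```text
clock: 34.12
eef_pos: [519.9, 567.1, 196.6]
eef_rot: [3.141, 0.0, 1.732]
wrist_force: [0.8, -0.7, -0.3]
finger_gap: 75.1
finger_force: 0.0
```

```bash
python3 - <<'E'
from look import *
print(np.round(monitor.read_state()['eef_pos']))
t=imaging.camera('top');s=imaging.camera('side')
a=cv2.resize(t['img'][165:265,140:240],None,fx=4,fy=4);b=cv2.resize(s['img'][130:230,230:330],None,fx=4,fy=4)
cv2.imwrite('pics/a9.png',np.hstack([a,b])[:,:,::-1])
E
```

```text
[520. 567. 197.]
```

View pics/a9.png

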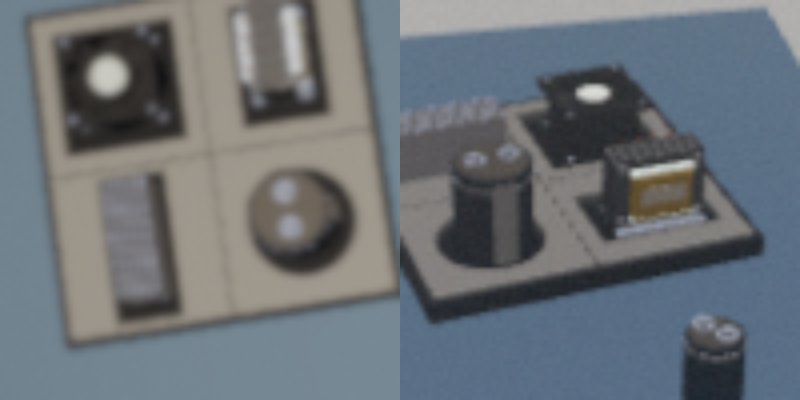

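All four parts sit flat in their own pockets and the arm is clear. Handing in.

```bash
python3 -c "
from cell import job;print(job.sign_off())"
```

```text
the job is handed in; nothing more can be done
None
```

I set the fan, large capacitor, long heat sink and transformer each into its own nest, left the small capacitor and short heat sink untouched, and handed the job in at about 34 s; the sign-off returned no verdict.

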